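# Put the block plane away in the stay-lidded tool chest

### The job

Raise the lid of the small wooden tool chest by its bar until the folding stay locks and holds it up by itself, then set the block plane down flat on the chest floor without dropping it. Then break the stay by its wooden grip and let the lid down slowly under control until it is shut. Never force the stay or its hinges, and leave the other things where they lie.

Things in the scene. Friction and masses are not known exactly. Their poses are not given: they have to be found in the camera images.
- chest: Wooden box, outside 190 (x) x 240 (y) x 100 high, walls and floor 10 thick; fixed to the bench. Origin: centre of the underside. x points to the hinge side (away from the robot), the stay is on the -y side, z up. Fixed.
- chest_hinge (a point): Middle of the lid's hinge axis, on the chest's far top edge: 95 along +x and 100 above the chest's origin. The axis runs along the chest's y.
- lid (a joint): Lid angle, rad: 0 shut, grows as it opens. Board 190 x 240 x 12, 0.6 to 1.0 kg; unheld it falls shut. Raised until the stay's links come into line and pull taut (somewhere from 1.3 to 1.55 rad, to be felt), the stay's middle joint drops 16 degrees past the line on to its stop; let back a little, the lid then stands on the locked stay.
- lid_bar (a point): Middle of the lid's round steel lifting bar, 12 thick, 96 clear between its end arms, parallel to the hinge, 39 clear of the lid's front edge; 235 from the hinge axis (6 above the lid's underside, in which the axis lies). Can be pinched from above, one finger on either side; its sleeve spins freely.
- stay_foot (a point): Nominal foot pivot of the folding stay (two steel links of 90 between pivots, swinging in the chest's xz plane, 6 outside its -y face), level with the chest's origin in x and 42 above it. The slotted bracket of the real pivot is clamped anywhere up to 6 higher or lower than this point. The upper link ends at a pin on the lid, 100 from the hinge axis and 6 above the lid's underside.
- stay_grip (a point): Point on the axis of the wooden grip, a freely spinning rod 15 thick, 70 long, along the chest's y on the stay's middle joint; 65 outside the chest's -y face, 18 from the outer end. To break the stay pull it to the front (-x) and up, 1 to 4 N; it falls back until some 15 past the line, then the lid's weight folds it: lead it on its arc (90 about the foot, over the top, forward, down, about 1.8 rad).
- stay_bush (a joint): Give of the rubber bush at the stay's foot, m: 0 unloaded, grows by 0.001 per 30 N pulled along the open stay, under 0 when pushed. Above 0.0018 (54 N, some 13 N of lift at the bar beyond the lid's weight) or below -0.0018 the stay is being forced.
- plane: Block plane: dark steel body 100 (x) x 38 (y) x 26 high, with a wooden wedge to 40 high and a brass knob near +x; 0.4 kg. Origin: centre of the underside, x along its length, z up. Starts upright on the bench, left of the chest.
- cork_block: Bystander: cork sanding block 100 x 32 x 24 on the chest floor along its +y wall. Origin: centre of the underside.
- mallet: Bystander: wooden mallet, head 60 x 110 x 60, handle 160 long towards its -x. Origin: under the head's centre.
- glue: Bystander: glue bottle, 56 in diameter, 150 high. Origin: centre of the underside.
- mug: Bystander: white mug, 76 in diameter, 90 high. Origin: centre of the underside.
- screwdriver: Bystander: screwdriver lying on the bench. Origin: centre of the underside.
- bridge_blank: Bystander: dark wooden strip 170 x 35 x 12. Origin: centre of the underside.
- varnish_tin: Bystander: metal tin, 80 in diameter, 90 high. Origin: centre of the underside.
Not all that is in view belongs to the job. Of the things that look like the plane, take the one that is farthest from the robot's base at the start.

How it is judged:
By the outcome, as a careful person would: the job done as asked, in the order asked, and still so for the second after the job is handed in, with the robot touching nothing.
It also fails if it takes over 72 s, if anything falls off the work surface, if the arm or the gripper's body presses on something with over 40 N, if the wrist force passes 120 N, or if a joint passes its speed limit or range.

### The arm

A 6-joint arm with a two-finger parallel gripper is mounted at the origin on the work surface. World frame = base frame: x ahead of the robot, y to its left, z up, the work surface at z = 0. Lengths are in mm, angles in degrees, forces in N, time in s.
With the tool pointing down it reaches from about 350 to 850 mm from the base axis. Payload 8.1 kg.
Tool frame: the origin (TCP) lies midway between the tips of the shut fingers; the grasp point (between the pads) lies 19 mm behind it; z points along the fingers, y is the direction in which the jaws open and shut (so a half turn about z gives the same grasp; the last joint's range is limited). The gripper opens to 85 mm and grips with 20 to 120 N. Pads are 22 mm wide; open, the fingers measure 114 mm over their backs; the gripper's body (76 mm by 85 mm) begins 54 mm behind the grasp point. The pads swing forward as they close: fully open they stand 13 mm farther back than shut.
Start: joints at [66.555, 7.471, 85.268, -0, 87.261, -4.893], TCP at [190.881, 568.832, 231.292] pointing down, gripper open.
Joint ranges: [-169.43, 169.43], [-51.17, 129.36], [1.28, 143.12], [-76.62, 256.62], [0, 156.53], [-152.29, 152.29]. Speed limits (degrees/s): [136.94, 136.94, 159.86, 180, 180, 180].

### API

Orientations are given as [roll, pitch, yaw] about the fixed x, y, z axes, in that order (R = Rz(yaw) Ry(pitch) Rx(roll)).
In Python, from bench import telemetry, snapshot, camera_params, job gives the robot as it stands. The module is installed in compiled form; this text tells all that it offers.
- The arm moves only by the shell command python3 -m jog 'ROWS' [FORCE]. ROWS is JSON, a list that holds one entry, the list of rows, each a list of 7 numbers: the shift along the tool's x, y, z in units of 50 mm (1.0 is 50 mm), then the turn, a rotation vector about the tool's x, y, z in units of 2 pi rad (1.0 is 2 pi rad), then the opening, from 0 (shut) to 1 (fully open). In form: [[[dx, dy, dz, rx, ry, rz, claw], ...]]. A call has 1 to 12 rows; each row shifts and turns the commanded pose from where the row before left it, along the tool's axes as they then stand; what a row does not reach is not made up. A row lasts 1/8 s, in which the tool goes at most 62.5 mm and 10.7 degrees, less where a joint would pass 70% of its speed; a pose out of reach is approached as far as the arm can. A call with a number of a shift or a turn outside -1 to 1 is refused whole. A call with a gripper value outside its range is refused whole. The fingers move at their own pace and stop on an object; FORCE is the grip in N (left out, the last holds). Time passes only in rows, so rows that do not move let the fingers close. It gives the time, the measured TCP pose, the force and the opening at its end, in the units of the state.
- telemetry.sense(): the state, without advancing time (a new reading comes with each control period).
- snapshot(name): name is "scene" or "top"; returns (picture, depth): 480x640x3 uint8, red, green, blue; 480x640 float32, mm along the optical axis (not along the pixel's ray), 0 where there is no reading.
- camera_params(name): a dict with "K" (3x3 intrinsics, pixels), "extrinsics" (4x4, takes a point from camera to world coordinates). Camera axes: x right, y down, z forward; pixel columns grow to the right and rows downward; lengths in mm; the calibration is good to about 2 mm. A picture is of the moment at which its call begins. camera_params takes no time and is no camera call.
- job.hand_in(): hands the job in, once; it reports no verdict.
The state is a dict: "time": time; "joint_pos": joint angles; "qd": joint speeds; "joint_efforts": joint torques, N m; "tool_pos": TCP position; "tcp_rot": TCP orientation; "ft_force": force on the tool from outside, world axes, zero at the start; "wrist_torque": the same for the moment, N m; "finger_gap": finger opening in mm.
Only numpy, scipy, OpenCV 4.12 (cv2) and the standard library are available. Lean on these libraries where they do the work, as an engineer would, in place of code of your own. Each camera call takes 0.05 s, during which the arm holds its last target. There are 200 camera calls.

## Working session

There is one attempt and no reset: what is moved stays moved. The work goes in short steps, Python scripts to look and compute and a shell command to move; the robot and the scene stay as the last step left them, time stands still between calls to the robot, and variables do not carry over. Pictures are saved under pics/ and viewed, about 8 in all and at most 12, crops included, and the job is handed in when it is done.

```bash
mkdir -p pics; ls
python3 - <<'E'
from bench import telemetry, snapshot, camera_params
import cv2,numpy as np
print(telemetry.sense())
for n in("scene","top"):
    p,d=snapshot(n); cv2.imwrite(f"pics/{n}0.png",p[:,:,::-1]); np.savez(f"pics/{n}0.npz",p=p,d=d)
    c=camera_params(n); print(n,np.round(c["K"],1).tolist(),np.round(c["extrinsics"],3).tolist())
E
```

```text
pics
{'time': 0.0, 'joint_pos': array([ 6.65552122e+01,  7.51589209e+00,  8.53283739e+01,  5.56233287e-04,
        8.72604512e+01, -4.89272865e+00]), 'qd': array([-0.1043661 , -0.06185034, -0.02092266, -0.07913948, -0.08257002,
        0.0347202 ]), 'joint_efforts': array([-3.00044303e-04, -5.69416416e+01, -5.00536680e+01, -4.98537102e-04,
        1.54591666e-02, -7.62742206e-05]), 'tool_pos': array([190.65798041, 568.33709923, 230.24492232]), 'tcp_rot': array([-1.79895712e+02, -9.48489433e-03,  1.61447905e+02]), 'ft_force': array([-0.42572641, -0.70327295,  0.06607226]), 'wrist_torque': array([0.0078063 , 0.028988  , 0.05177478]), 'finger_gap': 85.10583557073676}
scene [[488.4, 0.0, 308.0], [0.0, 488.4, 238.7], [0.0, 0.0, 1.0]] [[0.235, 0.672, -0.702, 1234.956], [0.972, -0.174, 0.159, -202.56], [-0.015, -0.72, -0.694, 778.725], [0.0, 0.0, 0.0, 1.0]]
top [[462.1, 0.0, 327.0], [0.0, 462.1, 236.2], [0.0, 0.0, 1.0]] [[-0.001, -0.994, 0.105, 417.182], [-1.0, -0.002, -0.023, -14.713], [0.023, -0.105, -0.994, 1275.92], [0.0, 0.0, 0.0, 1.0]]
```

View pics/scene0.png

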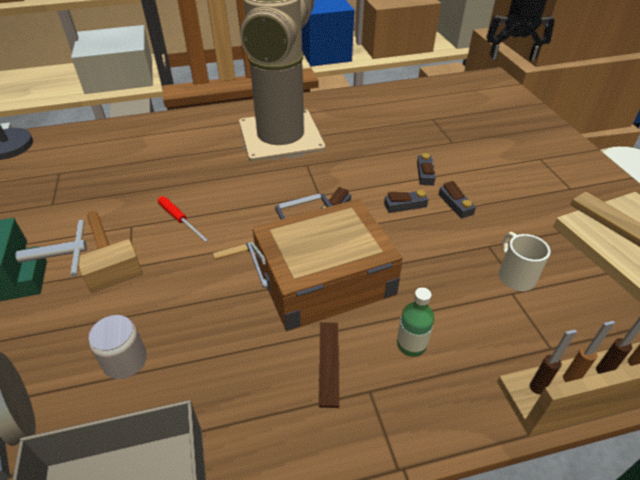

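View pics/top0.png

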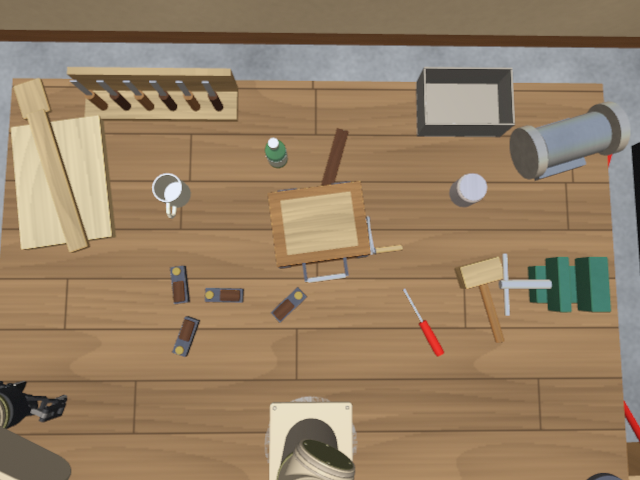

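The top view shows the lid at about (320,223), the bar at (326,278), the grip at (390,248) and four planes: (180,285), (224,295), (290,305), (186,337). The one at (180,285) looks farthest from the base. Next I measure.

```bash
cat > h.py <<'E'
import numpy as np,cv2
from bench import snapshot,camera_params
def cloud(n,d):
    c=camera_params(n);K,E=c["K"],np.array(c["extrinsics"])
    v,u=np.mgrid[:480,:640]
    P=np.stack([(u-K[0][2])/K[0][0]*d,(v-K[1][2])/K[1][1]*d,d],-1)
    return P@E[:3,:3].T+E[:3,3]
def shot(n,tag=None):
    p,d=snapshot(n)
    if tag: cv2.imwrite(f"pics/{tag}.png",p[:,:,::-1])
    return p,d,cloud(n,d)
def ray(n,u,v,z):
    c=camera_params(n);K,E=c["K"],np.array(c["extrinsics"])
    r=E[:3,:3]@np.array([(u-K[0][2])/K[0][0],(v-K[1][2])/K[1][1],1]);return E[:3,3]+r*(z-E[2,3])/r[2]
def rect(Q):
    r=cv2.minAreaRect(Q[:,:2].astype(np.float32));return np.round(r[0],1),np.round(r[1],1),round(r[2],1)
E
python3 - <<'E'
from h import *
for n in("top","scene"):
    f=np.load(f"pics/{n}0.npz");p,d=f["p"].astype(int),f["d"];P=cloud(n,d)
    z=P[...,2];X,Y=P[...,0],P[...,1]
    print(n,"bench z",np.median(z[(abs(z)<15)&(d>0)]))
    m=(z>104)&(z<120)&(X>350)&(X<640)&(abs(Y)<200)
    k,l,s,c=cv2.connectedComponentsWithStats(m.astype(np.uint8),connectivity=4)
    for i in range(1,k):
        if s[i,4]>40: print(" lidlike",s[i].tolist(),rect(P[l==i]),np.round(P[l==i].mean(0),1))
    # dark/brass planes
    m=(z>14)&(z<55)&(X>200)&(X<520)&(Y>20)&(Y<420)
    k,l,s,c=cv2.connectedComponentsWithStats(m.astype(np.uint8),connectivity=4)
    for i in range(1,k):
        if s[i,4]>60:
            Q=P[l==i];b=(l==i)&(p[...,0]>140)&(p[...,1]>100)&(p[...,2]<80)
            print(" plane",c[i].round(),s[i,4],rect(Q),"r",round(np.hypot(*rect(Q)[0])),"zmax",Q[:,2].max().round(),"knob",P[b].mean(0).round(1) if b.any() else None)
    # grip: yellow wood right of chest
    a=(Y<-105)&(Y>-260)&(X>380)&(X<520)&(z>10)&(z<140)
    k,l,s,c=cv2.connectedComponentsWithStats(a.astype(np.uint8))
    for i in range(1,k):
        if s[i,4]>20:
            Q=P[l==i];w=(l==i)&(p[...,0]-p[...,2]>45);print(" stay",c[i].round(),s[i].tolist(),Q.min(0).round(),Q.max(0).round(),"grip",P[w].mean(0).round(1) if w.any() else 0, rect(P[w]) if w.sum()>4 else 0)
E
```

```text
top bench z 0.2065359633713797
 lidlike [268, 197, 103, 86, 6228] (array([533.8, -22. ]), array([217.6, 256.8]), 1.2) [553.  -19.1 113.8]
 plane [179. 285.] 568 (array([418.6, 354.5]), array([99.3, 40.2]), 8.6) r 549 zmax 47.0 knob [452.7 350.4  35.9]
 plane [288. 305.] 530 (array([366.,  61.]), array([37.8, 99.5]), 44.8) r 371 zmax 46.0 knob None
 plane [223. 295.] 550 (array([390.8, 233.8]), array([101. ,  37.4]), 89.9) r 455 zmax 47.0 knob [393.7 261.4  33.3]
 plane [185. 336.] 586 (array([282.5, 333. ]), array([39.1, 99.8]), 71.1) r 437 zmax 46.0 knob [255.7 339.4  30.9]
 stay [371. 250.] [350, 244, 52, 15, 421] [ 490. -238.   10.] [ 520. -105.  119.] grip [ 507.4 -156.7   94.6] (array([ 506. , -171.4]), array([ 30.1, 133.2]), 1.0)
scene bench z 0.7663674170989339
 lidlike [253, 193, 146, 85, 7125] (array([533.8, -21. ]), array([214.9, 257.8]), 0.8) [561.  -22.9 114.3]
 plane [426. 168.] 422 (array([286.5, 333.2]), array([ 38.6, 103.4]), 71.2) r 439 zmax 45.0 knob [251.9 345.   36.7]
 plane [457. 198.] 615 (array([423. , 354.5]), array([102.3,  40.3]), 8.2) r 552 zmax 46.0 knob [457.3 359.5  36.3]
 plane [340. 196.] 272 (array([355.5,  76.4]), array([33.8, 64.3]), 35.6) r 364 zmax 45.0 knob None
 plane [406. 199.] 616 (array([394.2, 234.7]), array([101.1,  42.1]), 89.8) r 459 zmax 46.0 knob [394.8 270.4  36.1]
 stay [251. 239.] [213, 222, 64, 34, 409] [ 495. -237.   61.] [ 520. -105.  116.] grip [ 511.1 -158.1   94.3] (array([ 508. , -171.2]), array([ 25. , 132.3]), 0.8)
```

```bash
python3 - <<'E'
from h import *
for n in("top","scene"):
    f=np.load(f"pics/{n}0.npz");p,d=f["p"].astype(int),f["d"];P=cloud(n,d)
    z=P[...,2];X,Y=P[...,0],P[...,1]
    sat=p.max(-1)-p.min(-1)
    m=((z>106)&(z<120)&(X>420)&(X<650)&(abs(Y+20)<150)&(sat>40)).astype(np.uint8)
    m=cv2.morphologyEx(m,cv2.MORPH_OPEN,np.ones((5,5)))
    k,l,s,c=cv2.connectedComponentsWithStats(m);i=1+s[1:,4].argmax()
    print(n,rect(P[l==i]),P[l==i].mean(0).round(1))
    cn=max(cv2.findContours((l==i).astype(np.uint8),0,1)[0],key=cv2.contourArea)
    W=np.array([ray(n,u,v,112)[:2] for u,v in cn[:,0]]);print("  ray112",rect(W))
    b=(z>70)&(z<125)&(X>370)&(X<450)&(abs(Y+25)<110)&(sat<35)
    Q=P[b];print("  bar",b.sum(),rect(Q),Q.mean(0).round(1),Q[:,1].min(),Q[:,1].max())
    vv,uu=np.nonzero(b);
    W=np.array([ray(n,u,v,109) for u,v in zip(uu,vv)]);print("  barray",rect(W), W.mean(0).round(1))
E
python3 -c "
import cv2;a=cv2.imread('pics/top0.png')[175:315,255:415];b=cv2.imread('pics/scene0.png')[180:330,205:415]
cv2.imwrite('pics/c1.png',cv2.vconcat([cv2.resize(a,(640,560))]));cv2.imwrite('pics/c2.png',cv2.resize(b,(798,570)))"
```

```text
top (array([571. , -20.1]), array([185.3, 240.5]), 7.5) [562.7 -17.2 114. ]
  ray112 (array([571.8, -20.2]), array([186. , 239.5]), 7.8)
  bar 214 (array([437.2, -37.2]), array([ 25. , 110.8]), 0.1) [436.5 -34.7 111.1] -92.57203335599239 18.19516548509096
  barray (array([437.2, -37.2]), array([110.9,  25.1]), 90.0) [436.6 -34.8 109. ]
scene (array([571.4, -20.3]), array([186.6, 242. ]), 7.2) [572.8 -20.2 114.5]
  ray112 (array([573.7, -20.8]), array([184.3, 241.3]), 7.8)
  bar 265 (array([437.9, -38.1]), array([110.9,  23.8]), 89.9) [440.5 -33.8 109.8] -93.53735223589156 17.322201209219145
  barray (array([440.3, -38.1]), array([ 27.3, 112.6]), 2.0) [439.5 -33.6 109. ]
```

View pics/c1.png

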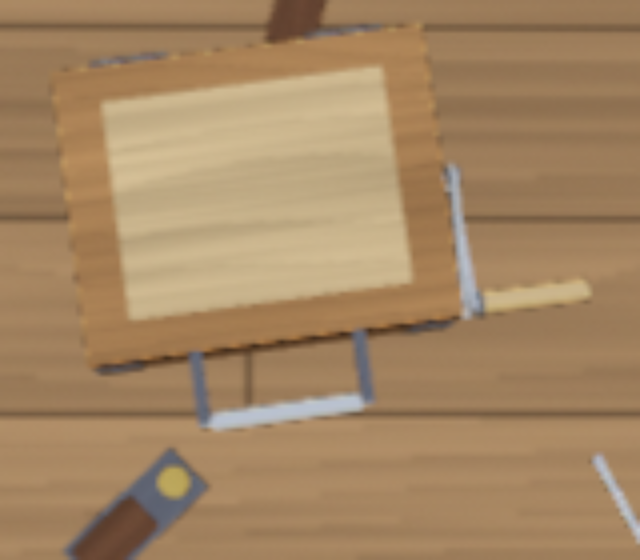

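```bash
cat >> h.py <<'E'
from scipy.spatial.transform import Rotation as Ro
import json
from bench import telemetry
C0=np.array([572,-20.3,0]);CY=7.5
RC=Ro.from_euler("z",CY,degrees=True).as_matrix()
def cw(x,y,z): return C0+RC@np.array([x,y,z])      # chest->world
def wc(p): return RC.T@(np.asarray(p)-C0)
def plan(wps,start=None):
    """wps: (xyz world, rpy, nrows, claw); prints rows, max 12 a call"""
    s=telemetry.sense()
    p,R=(np.array(s["tool_pos"]),Ro.from_euler("xyz",s["tcp_rot"],degrees=True)) if start is None else (np.array(start[0],float),Ro.from_euler("xyz",start[1],degrees=True))
    out=[]
    for q,e,n,c in wps:
        q=np.array(q,float);S=Ro.from_euler("xyz",e,degrees=True)
        dv=(R.inv()*S).as_rotvec()/n;dp=(q-p)/n
        for i in range(n):
            sh=R.inv().apply(dp)/50; out.append([*np.round(sh,3),*np.round(dv/2/np.pi,4),c]); p=p+dp;R=R*Ro.from_rotvec(dv)
    for i in range(0,len(out),12): print(json.dumps([[[float(x)+0 for x in r] for r in out[i:i+12]]]).replace(" ",""))
def st():
    s=telemetry.sense();p=s["tool_pos"]
    print("t%.2f tcp %s chest %s rpy %s F %s Fc %s gap %.1f"%(s["time"],p.round(1),wc(p).round(1),s["tcp_rot"].round(1),s["ft_force"].round(1),(RC.T@s["ft_force"]).round(1),s["finger_gap"]))
D=[180,0,97.5]
E
python3 - <<'E'
from h import *
print("bar",cw(-140,0,106),"plane chest",wc([420,354.5,0]))
plan([(cw(-140,0,160),D,16,.45),(cw(-140,0,120),D,2,.45)])
E
```

```text
bar [433.19771941 -38.57366691 106.        ] plane chest [-101.77840208  391.43351526    0.        ]
[[[-0.529,-0.623,0.089,0.0,0.0,0.0111,0.45],[-0.571,-0.584,0.089,0.0,0.0,0.0111,0.45],[-0.61,-0.543,0.089,0.0,0.0,0.0111,0.45],[-0.647,-0.499,0.089,0.0,0.0,0.0111,0.45],[-0.68,-0.453,0.089,0.0,0.0,0.0111,0.45],[-0.71,-0.405,0.088,0.0,0.0,0.0111,0.45],[-0.736,-0.354,0.088,0.0,0.0,0.0111,0.45],[-0.759,-0.302,0.088,0.0,0.0,0.0111,0.45],[-0.778,-0.248,0.088,0.0,0.0,0.0111,0.45],[-0.794,-0.193,0.088,0.0,0.0,0.0111,0.45],[-0.805,-0.138,0.088,0.0,0.0,0.0111,0.45],[-0.813,-0.081,0.088,0.0,0.0,0.0111,0.45]]]
[[[-0.817,-0.024,0.088,0.0,0.0,0.0111,0.45],[-0.816,0.033,0.088,0.0,0.0,0.0111,0.45],[-0.812,0.089,0.088,0.0,0.0,0.0111,0.45],[-0.804,0.146,0.088,0.0,0.0,0.0111,0.45],[0.0,0.0,0.4,0.0,0.0,0.0,0.45],[0.0,0.0,0.4,0.0,0.0,0.0,0.45]]]
```

```bash
python3 -m jog '[[[-0.529,-0.623,0.089,0,0,0.0111,0.45],[-0.571,-0.584,0.089,0,0,0.0111,0.45],[-0.61,-0.543,0.089,0,0,0.0111,0.45],[-0.647,-0.499,0.089,0,0,0.0111,0.45],[-0.68,-0.453,0.089,0,0,0.0111,0.45],[-0.71,-0.405,0.088,0,0,0.0111,0.45],[-0.736,-0.354,0.088,0,0,0.0111,0.45],[-0.759,-0.302,0.088,0,0,0.0111,0.45],[-0.778,-0.248,0.088,0,0,0.0111,0.45],[-0.794,-0.193,0.088,0,0,0.0111,0.45],[-0.805,-0.138,0.088,0,0,0.0111,0.45],[-0.813,-0.081,0.088,0,0,0.0111,0.45]]]' 25
python3 -m jog '[[[-0.817,-0.024,0.088,0,0,0.0111,0.45],[-0.816,0.033,0.088,0,0,0.0111,0.45],[-0.812,0.089,0.088,0,0,0.0111,0.45],[-0.804,0.146,0.088,0,0,0.0111,0.45],[0,0,0.4,0,0,0,0.45],[0,0,0.4,0,0,0,0.45],[0,0,0,0,0,0,0.45]]]' 25
python3 -c "
from h import *
st();shot('scene','s1');p,d,P=shot('top','t1')
a=cv2.imread('pics/s1.png')[130:330,180:440];cv2.imwrite('pics/s1c.png',cv2.resize(a,(780,600)))"
```

```text
time: 1.6
tool_pos: [372.9, 112.4, 177.9]
tcp_rot: [-180.0, -0.0, 113.4]
ft_force: [0.7, 1.0, -0.4]
finger_gap: 38.8
time: 2.48
tool_pos: [431.8, -37.8, 118.7]
tcp_rot: [-179.8, -0.1, 97.5]
ft_force: [-0.5, -1.4, -0.3]
finger_gap: 38.6
t2.48 tcp [431.8 -37.8 118.7] chest [-141.3    0.9  118.7] rpy [-1.798e+02 -1.000e-01  9.750e+01] F [-0.5 -1.4 -0.3] Fc [-0.7 -1.3 -0.3] gap 38.6
```

View pics/s1c.png

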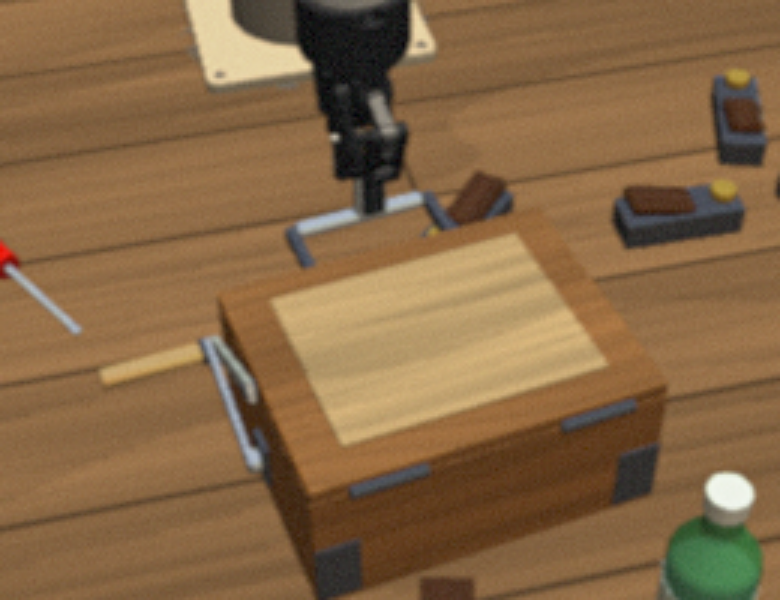

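The gripper is above the middle of the bar (crop about 375,205), and the grip and stay are at the left, clear. Now I go down and pinch the bar.

```bash
python3 -m jog '[[[0,0.02,0.31,0,0,0,0.45],[0,0,0.31,0,0,0,0.45],[0,0,0,0,0,0,0.45]]]' 25
python3 -m jog '[[[0,0,0,0,0,0,0],[0,0,0,0,0,0,0],[0,0,0,0,0,0,0],[0,0,0,0,0,0,0]]]' 25; python3 -c "
from h import *
st()"
```

```text
time: 2.95
tool_pos: [433.0, -37.5, 87.7]
tcp_rot: [-179.8, -0.1, 97.5]
ft_force: [-0.4, 0.2, -0.4]
finger_gap: 38.4
time: 3.45
tool_pos: [436.4, -37.7, 90.7]
tcp_rot: [179.8, 0.0, 97.5]
ft_force: [7.9, 2.3, -3.5]
finger_gap: 10.8
t3.45 tcp [436.4 -37.7  90.7] chest [-136.7    0.4   90.7] rpy [179.8   0.   97.5] F [ 7.9  2.3 -3.5] Fc [ 8.1  1.2 -3.5] gap 10.8
```

```bash
sed -i 's/^C0=.*/C0=np.array([575.3,-19.9,0])/' h.py
cat > arc.py <<'E'
import numpy as np,sys,json
a,b,n=float(sys.argv[1]),float(sys.argv[2]),int(sys.argv[3])
t=np.linspace(a,b,n+1);X=-235*np.cos(t)+6*np.sin(t);Z=235*np.sin(t)+6*np.cos(t)
print(json.dumps([[[0,round(x/50,3),round(-z/50,3),0,0,0,0] for x,z in zip(np.diff(X),np.diff(Z))]]).replace(" ",""))
E
python3 arc.py 0 .6 10; python3 arc.py .6 1.2 10
```

```text
[[[0,0.016,-0.282,0,0,0,0],[0,0.033,-0.28,0,0,0,0],[0,0.049,-0.278,0,0,0,0],[0,0.066,-0.274,0,0,0,0],[0,0.082,-0.27,0,0,0,0],[0,0.098,-0.264,0,0,0,0],[0,0.114,-0.258,0,0,0,0],[0,0.129,-0.251,0,0,0,0],[0,0.144,-0.243,0,0,0,0],[0,0.158,-0.233,0,0,0,0]]]
[[[0,0.172,-0.224,0,0,0,0],[0,0.185,-0.213,0,0,0,0],[0,0.197,-0.201,0,0,0,0],[0,0.209,-0.189,0,0,0,0],[0,0.22,-0.176,0,0,0,0],[0,0.23,-0.163,0,0,0,0],[0,0.24,-0.149,0,0,0,0],[0,0.248,-0.134,0,0,0,0],[0,0.256,-0.119,0,0,0,0],[0,0.262,-0.103,0,0,0,0]]]
```

```bash
python3 -m jog '[[[0,0.07,0,0,0,0,0],[0,0,0,0,0,0,0],[0,0,0,0,0,0,0]]]' 25; python3 -c "
from h import *
st()"
```

```text
time: 3.82
tool_pos: [436.5, -37.7, 90.1]
tcp_rot: [-179.8, -0.0, 97.5]
ft_force: [-11.4, -0.9, 11.1]
finger_gap: 10.5Traceback (most recent call last):
  File "<string>", line 2, in <module>
    from h import *
  File "h.py", line 21, in <module>
    RC=Ro.from_euler("z",CY,degrees=True).as_matrix()
                         ^^
NameError: name 'CY' is not defined. Did you mean: 'C0'?
```

```bash
sed -i 's/^C0=.*/C0=np.array([575.3,-19.9,0]);CY=7.5/' h.py;  python3 -m jog '[[[0,-0.035,-0.03,0,0,0,0],[0,0,0,0,0,0,0],[0,0,0,0,0,0,0]]]' 25; python3 -c "
from h import *
st()"
```

```text
time: 4.2
tool_pos: [436.4, -37.7, 91.1]
tcp_rot: [180.0, 0.0, 97.5]
ft_force: [1.9, -0.6, -4.4]
finger_gap: 11.0
t4.20 tcp [436.4 -37.7  91.1] chest [-140.     0.5   91.1] rpy [180.    0.   97.5] F [ 1.9 -0.6 -4.4] Fc [ 1.8 -0.8 -4.4] gap 11.0
```

Nearly force-free. I lift slowly along the arc.

```bash
python3 -m jog '[[[0,0.016,-0.282,0,0,0,0],[0,0.033,-0.28,0,0,0,0],[0,0.049,-0.278,0,0,0,0],[0,0.066,-0.274,0,0,0,0],[0,0.082,-0.27,0,0,0,0],[0,0.098,-0.264,0,0,0,0],[0,0.114,-0.258,0,0,0,0],[0,0.129,-0.251,0,0,0,0],[0,0.144,-0.243,0,0,0,0],[0,0.158,-0.233,0,0,0,0],[0,0,0,0,0,0,0]]]' 25; python3 -c "
from h import *
st()"
```

```text
time: 5.58
tool_pos: [481.5, -31.5, 223.8]
tcp_rot: [179.9, -0.0, 97.5]
ft_force: [6.0, 0.3, -9.0]
finger_gap: 11.0
t5.58 tcp [481.5 -31.5 223.8] chest [-94.5   0.7 223.8] rpy [179.9  -0.   97.5] F [ 6.   0.3 -9. ] Fc [ 6.  -0.5 -9. ] gap 11.0
```

```bash
python3 -m jog '[[[0,0.196,-0.208,0,0,0,0],[0,0.185,-0.213,0,0,0,0],[0,0.197,-0.201,0,0,0,0],[0,0.209,-0.189,0,0,0,0],[0,0.22,-0.176,0,0,0,0],[0,0.23,-0.163,0,0,0,0],[0,0.24,-0.149,0,0,0,0],[0,0.248,-0.134,0,0,0,0],[0,0.256,-0.119,0,0,0,0],[0,0.262,-0.103,0,0,0,0],[0,0,0,0,0,0,0]]]' 25; python3 -c "
from h import *
st()"; python3 arc.py 1.2 1.56 18
```

```text
time: 6.95
tool_pos: [591.6, -16.6, 306.0]
tcp_rot: [-180.0, -0.0, 97.6]
ft_force: [-2.0, 3.5, 1.2]
finger_gap: 10.9
t6.95 tcp [591.6 -16.6 306. ] chest [ 16.6   1.2 306. ] rpy [-180.    -0.    97.6] F [-2.   3.5  1.2] Fc [-1.5  3.7  1.2] gap 10.9
[[[0,0.089,-0.031,0,0,0,0],[0,0.089,-0.029,0,0,0,0],[0,0.09,-0.027,0,0,0,0],[0,0.09,-0.026,0,0,0,0],[0,0.091,-0.024,0,0,0,0],[0,0.091,-0.022,0,0,0,0],[0,0.092,-0.02,0,0,0,0],[0,0.092,-0.018,0,0,0,0],[0,0.093,-0.016,0,0,0,0],[0,0.093,-0.015,0,0,0,0],[0,0.093,-0.013,0,0,0,0],[0,0.093,-0.011,0,0,0,0],[0,0.094,-0.009,0,0,0,0],[0,0.094,-0.007,0,0,0,0],[0,0.094,-0.005,0,0,0,0],[0,0.094,-0.003,0,0,0,0],[0,0.094,-0.001,0,0,0,0],[0,0.094,0.0,0,0,0,0]]]
```

```bash
python3 -m jog '[[[0,0.089,-0.031,0,0,0,0],[0,0.089,-0.029,0,0,0,0],[0,0.09,-0.027,0,0,0,0],[0,0.09,-0.026,0,0,0,0],[0,0,0,0,0,0,0]]]' 25; python3 -c "
from h import *
st()"
python3 -m jog '[[[0,0.045,-0.012,0,0,0,0],[0,0.045,-0.012,0,0,0,0],[0,0,0,0,0,0,0]]]' 25; python3 -c "
from h import *
st();shot('scene','s2')
a=cv2.imread('pics/s2.png')[60:330,150:510];cv2.imwrite('pics/s2c.png',cv2.resize(a,(800,600)))"
```

```text
time: 7.58
tool_pos: [609.2, -14.2, 311.5]
tcp_rot: [180.0, -0.1, 97.5]
ft_force: [-1.2, 4.4, 0.5]
finger_gap: 11.0
t7.58 tcp [609.2 -14.2 311.5] chest [ 34.3   1.2 311.5] rpy [ 1.80e+02 -1.00e-01  9.75e+01] F [-1.2  4.4  0.5] Fc [-0.7  4.5  0.5] gap 11.0
time: 7.95
tool_pos: [613.5, -13.6, 312.6]
tcp_rot: [-180.0, -0.1, 97.5]
ft_force: [-0.9, 6.5, -0.3]
finger_gap: 10.5
t7.95 tcp [613.5 -13.6 312.6] chest [ 38.7   1.3 312.6] rpy [-1.80e+02 -1.00e-01  9.75e+01] F [-0.9  6.5 -0.3] Fc [-0.   6.6 -0.3] gap 10.5
```

View pics/s2c.png

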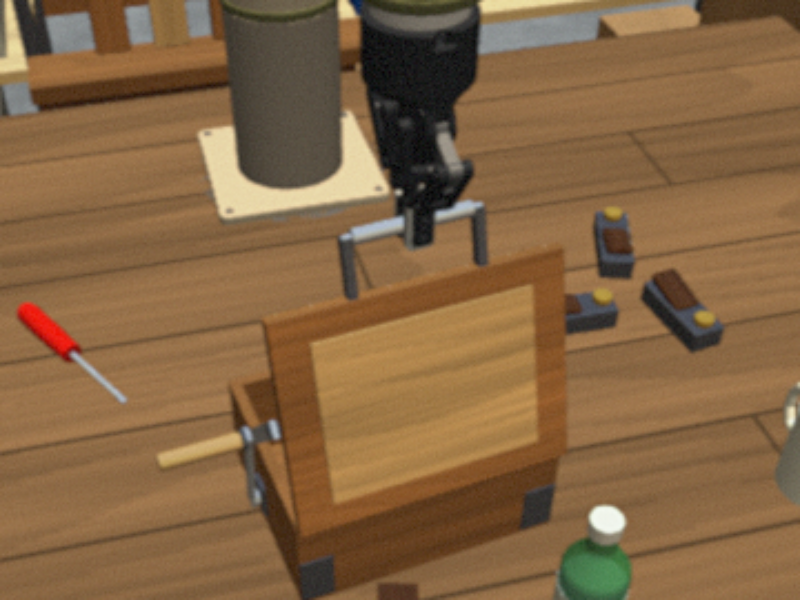

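The lid is at about 1.3 rad and the stay is still bent forward (joint near crop (255,435)). I continue in small felt steps.

```bash
cat > f.py <<'E'
from h import *
st();s=telemetry.sense()
z=s["tool_pos"][2]+14.9-100;print("theta",round(float(np.arcsin(min(1,z/235.08))-0.0255),3), "from x",round(float(np.arccos(np.clip((95-wc(s["tool_pos"])[0])/235.08,-1,1))+0.0255),3))
if 1:
    p,d,P=shot("scene");p=p.astype(int);c=P@RC-C0@RC
    w=(p[...,0]-p[...,2]>50)&(c[...,1]<-138)&(c[...,1]>-225)&(c[...,2]>50)&(c[...,2]<170)&(abs(c[...,0])<130)
    Q=c[w];print("grip",w.sum(),np.median(Q,0).round(1) if len(Q) else "")
E
python3 -m jog '[[[0.02,0.045,-0.011,0,0,0,0],[0,0.045,-0.011,0,0,0,0],[0,0,0,0,0,0,0]]]' 25 >/dev/null; python3 f.py
python3 -m jog '[[[0,0.045,-0.01,0,0,0,0],[0,0,0,0,0,0,0]]]' 25 >/dev/null; python3 f.py
python3 -m jog '[[[0,0.045,-0.01,0,0,0,0],[0,0,0,0,0,0,0]]]' 25 >/dev/null; python3 f.py
```

```text
t8.38 tcp [618.3 -12.9 313.7] chest [ 43.5   1.3 313.7] rpy [180.    0.   97.5] F [-0.9  1.3  0.7] Fc [-0.8  1.5  0.7] gap 10.4
theta 1.311 from x 1.375
grip 314 [  21.8 -174.2  137.7]
t8.68 tcp [620.5 -12.6 314.2] chest [ 45.8   1.4 314.2] rpy [180.    0.   97.5] F [-0.7 -0.4  2.9] Fc [-0.7 -0.3  2.9] gap 10.6
theta 1.32 from x 1.385
grip 310 [  23.4 -174.1  137.3]
t8.97 tcp [622.7 -12.2 314.7] chest [ 48.    1.4 314.7] rpy [180.    0.   97.5] F [-0.9 -0.3  3.2] Fc [-0.9 -0.2  3.2] gap 10.8
theta 1.329 from x 1.395
grip 313 [  24.7 -174.   137.3]
```

```bash
python3 -m jog '[[[0,0.046,-0.008,0,0,0,0],[0,0.046,-0.008,0,0,0,0],[0,0,0,0,0,0,0]]]' 25 >/dev/null; python3 f.py
python3 -m jog '[[[0,0.046,-0.008,0,0,0,0],[0,0,0,0,0,0,0]]]' 25 >/dev/null; python3 f.py
```

```text
t9.40 tcp [627.4 -11.6 315.6] chest [ 52.7   1.4 315.6] rpy [180.    0.   97.5] F [-0.3 -0.9  5. ] Fc [-0.4 -0.8  5. ] gap 10.7
theta 1.348 from x 1.415
grip 311 [  28.1 -173.5  136.2]
t9.70 tcp [629.6 -11.3 316. ] chest [ 54.9   1.5 316. ] rpy [180.    0.   97.5] F [-0.2 -1.7  5.4] Fc [-0.4 -1.7  5.4] gap 10.7
theta 1.356 from x 1.425
grip 313 [  29.8 -173.6  135.9]
```

```bash
python3 -m jog '[[[0,0.046,-0.01,0,0,0,0],[0,0.046,-0.01,0,0,0,0],[0,0,0,0,0,0,0]]]' 25 >/dev/null; python3 f.py
python3 -m jog '[[[0,0.046,-0.01,0,0,0,0],[0,0,0,0,0,0,0]]]' 25 >/dev/null; python3 f.py
```

```text
t10.12 tcp [634.1 -10.7 316.7] chest [ 59.5   1.5 316.7] rpy [180.    0.   97.5] F [-0.4 -2.4  4.3] Fc [-0.7 -2.4  4.3] gap 10.7
theta 1.373 from x 1.445
grip 313 [  33.5 -173.6  134.9]
t10.43 tcp [636.3 -10.4 317.1] chest [ 61.7   1.5 317.1] rpy [-180.     0.    97.5] F [ 0.2 -3.8  4.6] Fc [-0.3 -3.8  4.6] gap 10.6
theta 1.383 from x 1.454
grip 319 [  35.1 -174.   134.2]
```

```bash
python3 -m jog '[[[0,0.046,-0.009,0,0,0,0],[0,0,0,0,0,0,0]]]' 25 >/dev/null; python3 f.py
python3 -m jog '[[[0,0.046,-0.009,0,0,0,0],[0,0,0,0,0,0,0]]]' 25 >/dev/null; python3 f.py
```

```text
t10.72 tcp [638.6 -10.  317.4] chest [ 64.    1.5 317.4] rpy [-180.     0.    97.5] F [ 0.4 -3.7  1.1] Fc [-0.1 -3.7  1.1] gap 10.7
theta 1.391 from x 1.464
grip 323 [  37.2 -173.6  133.4]
t11.03 tcp [640.8  -9.7 317.7] chest [ 66.3   1.6 317.7] rpy [-180.    -0.    97.5] F [ 0.3 -2.9  0.2] Fc [-0.1 -2.9  0.2] gap 11.1
theta 1.401 from x 1.474
grip 320 [  39.7 -174.2  132.4]
```

```bash
for i in 1 2; do
python3 -m jog '[[[0,0.046,-0.006,0,0,0,0],[0,0,0,0,0,0,0]]]' 25 >/dev/null; python3 f.py; done
```

```text
t11.32 tcp [643.1  -9.4 318. ] chest [ 68.6   1.6 318. ] rpy [-180.    -0.    97.5] F [ 1.  -3.9 -1.3] Fc [ 0.5 -4.  -1.3] gap 10.7
theta 1.411 from x 1.484
grip 326 [  42.6 -173.4  131. ]
t11.62 tcp [645.2  -9.1 318.3] chest [ 70.7   1.6 318.3] rpy [-179.9   -0.    97.5] F [-0.4 -3.5 -2.5] Fc [-0.9 -3.4 -2.5] gap 10.8
theta 1.418 from x 1.493
grip 328 [  55.9 -173.5  124.2]
```

```bash
for i in 1 2; do
python3 -m jog '[[[0,0.04,-0.005,0,0,0,0],[0,0,0,0,0,0,0]]]' 25 >/dev/null; python3 f.py; done
```

```text
t11.93 tcp [647.1  -8.9 318.5] chest [ 72.6   1.6 318.5] rpy [-179.9   -0.    97.5] F [-0.1 -4.6 -4.3] Fc [-0.7 -4.6 -4.3] gap 10.8
theta 1.425 from x 1.501
grip 328 [  54.4 -173.2  125.1]
t12.22 tcp [649.   -8.6 318.7] chest [ 74.6   1.6 318.7] rpy [-179.9   -0.    97.5] F [-1.2 -4.5 -7.1] Fc [-1.8 -4.3 -7.1] gap 10.6
theta 1.432 from x 1.509
grip 327 [  53.1 -174.2  126.3]
```

The middle joint has dropped past the line: the grip jumped from x 42.6 to 55.9 between two steps. I ease the lid back on to the stop.

```bash
for i in 1 2; do
python3 -m jog '[[[0.01,-0.045,0.0,0,0,0,0],[0,0,0,0,0,0,0]]]' 25 >/dev/null; python3 f.py; done
```

```text
t12.53 tcp [646.8  -8.9 318.5] chest [ 72.3   1.6 318.5] rpy [-180.     0.    97.5] F [ 0.3 -5.4 -8.2] Fc [-0.5 -5.4 -8.2] gap 10.6
theta 1.425 from x 1.5
grip 324 [  54.9 -174.   124.8]
t12.82 tcp [644.6  -9.1 318.3] chest [ 70.1   1.6 318.3] rpy [-1.799e+02  1.000e-01  9.750e+01] F [  1.1  -8.  -10.4] Fc [  0.   -8.1 -10.4] gap 10.9
theta 1.418 from x 1.49
grip 328 [  56.9 -173.7  123.6]
```

```bash
for i in 1 2; do
python3 -m jog '[[[0.01,-0.03,0.00,0,0,0,0],[0,0,0,0,0,0,0]]]' 25 >/dev/null; python3 f.py; done
```

```text
t13.12 tcp [643.1  -9.3 318.1] chest [ 68.6   1.6 318.1] rpy [-1.799e+02  1.000e-01  9.740e+01] F [ -0.1  -9.7 -10.7] Fc [ -1.4  -9.6 -10.7] gap 10.7
theta 1.413 from x 1.484
grip 328 [  58.1 -173.6  122.7]
t13.43 tcp [641.6  -9.5 318. ] chest [ 67.    1.7 318. ] rpy [-1.799e+02  1.000e-01  9.740e+01] F [  1.5 -11.4 -11.1] Fc [  0.  -11.5 -11.1] gap 10.9
theta 1.408 from x 1.477
grip 326 [  59.  -173.5  122. ]
```

```bash
python3 -m jog '[[[-0.05,-0.03,0.03,0,0,0,0],[0,0,0,0,0,0,0]]]' 25 >/dev/null; python3 f.py
python3 -m jog '[[[0,-0.03,0.01,0,0,0,0],[0,0,0,0,0,0,0]]]' 25 >/dev/null; python3 f.py
```

```text
t13.72 tcp [640.5  -9.8 317.8] chest [ 65.9   1.5 317.8] rpy [180.   -0.   97.5] F [-1.6 -1.7 -5.6] Fc [-1.8 -1.4 -5.6] gap 10.7
theta 1.402 from x 1.472
grip 323 [  59.6 -174.   121.5]
t14.03 tcp [639.1 -10.  317.6] chest [ 64.5   1.5 317.6] rpy [179.9  -0.   97.5] F [ 0.5  1.  -4.9] Fc [ 0.6  1.  -4.9] gap 10.9
theta 1.397 from x 1.466
grip 325 [  60.  -173.2  121.2]
```

```bash
python3 -m jog '[[[0,-0.03,0.01,0,0,0,0],[0,0,0,0,0,0,0]]]' 25 >/dev/null; python3 f.py
python3 -m jog '[[[0,-0.03,0.01,0,0,0,0],[0,0,0,0,0,0,0]]]' 25 >/dev/null; python3 f.py
```

```text
t14.32 tcp [637.7 -10.3 317.3] chest [ 63.1   1.4 317.3] rpy [179.9  -0.   97.5] F [ 0.6  2.4 -0.7] Fc [ 0.9  2.3 -0.7] gap 10.7
theta 1.389 from x 1.46
grip 328 [  60.1 -173.3  120.9]
t14.62 tcp [636.3 -10.5 317.1] chest [ 61.7   1.4 317.1] rpy [179.9  -0.   97.5] F [1.2 3.4 3.6] Fc [1.7 3.2 3.6] gap 10.7
theta 1.384 from x 1.454
grip 325 [  59.9 -173.6  120.9]
```

Stay locked: the grip no longer moves (x 60.0) as the tool goes back, and the force stays small. I release, check and head for the plane.

```bash
python3 -m jog '[[[0,0.01,0,0,0,0,0.4],[0,0,0,0,0,0,0.4],[0,0,0,0,0,0,0.4],[0,0,-0.3,0,0,0,0.4],[0,0,-0.6,0,0,0,0.4]]]' 25; python3 f.py
python3 - <<'E'
from h import *
shot('scene','s3')
P=np.array([420,354.5,0])
G=[180,0,188.5]
plan([(np.array([620,-12,400]),D,1,.4),(P+[0,0,110],G,15,1.0)])
E
```

```text
time: 15.3
tool_pos: [635.8, -10.8, 360.9]
tcp_rot: [-179.8, -0.0, 97.5]
ft_force: [-0.1, -0.4, 0.2]
finger_gap: 33.8
t15.30 tcp [635.8 -10.8 360.9] chest [ 61.2   1.1 360.9] rpy [-179.8   -0.    97.5] F [-0.1 -0.4  0.2] Fc [-0.1 -0.3  0.2] gap 33.8
theta 1.545 from x 1.452
grip 325 [  60.  -173.7  121.3]
[[[0.025,-0.349,-0.665,0.0011,0.0003,0.0,0.4],[0.519,-0.201,0.387,0.0,0.0,-0.0169,1.0],[0.538,-0.145,0.387,0.0,0.0,-0.0169,1.0],[0.55,-0.087,0.387,0.0,0.0,-0.0169,1.0],[0.556,-0.028,0.387,0.0,0.0,-0.0169,1.0],[0.556,0.031,0.387,0.0,0.0,-0.0169,1.0],[0.55,0.089,0.387,0.0,0.0,-0.0169,1.0],[0.537,0.147,0.387,0.0,0.0,-0.0169,1.0],[0.519,0.203,0.387,0.0,0.0,-0.0169,1.0],[0.494,0.256,0.387,0.0,0.0,-0.0169,1.0],[0.464,0.307,0.387,0.0,0.0,-0.0169,1.0],[0.429,0.354,0.387,0.0,0.0,-0.0169,1.0]]]
[[[0.389,0.398,0.387,0.0,0.0,-0.0169,1.0],[0.345,0.437,0.387,0.0,0.0,-0.0169,1.0],[0.297,0.471,0.387,0.0,0.0,-0.0169,1.0],[0.246,0.5,0.387,0.0,0.0,-0.0169,1.0]]]
```

```bash
python3 -m jog '[[[0,0,-0.7,0,0,0,0.4],[0,-0.9,0,0,0,0,0.4],[0,-0.9,0,0,0,0,0.4]]]' 60
python3 - <<'E'
from h import *
P=np.array([420,354.5,0])
plan([(P+[0,0,110],[180,0,188.5],12,1.0)])
E
```

```text
time: 15.78
tool_pos: [546.7, -22.7, 396.5]
tcp_rot: [180.0, 0.0, 97.5]
ft_force: [-0.8, -0.7, 0.3]
finger_gap: 34.5
[[[0.651,-0.127,0.477,0.0,0.0,-0.0211,1.0],[0.662,-0.04,0.477,0.0,0.0,-0.0211,1.0],[0.662,0.047,0.477,0.0,0.0,-0.0211,1.0],[0.65,0.134,0.477,0.0,0.0,-0.0211,1.0],[0.626,0.219,0.477,0.0,0.0,-0.0211,1.0],[0.592,0.3,0.477,0.0,0.0,-0.0211,1.0],[0.547,0.375,0.477,0.0,0.0,-0.0211,1.0],[0.493,0.444,0.477,0.0,0.0,-0.0211,1.0],[0.43,0.505,0.477,0.0,0.0,-0.0211,1.0],[0.359,0.557,0.478,0.0,0.0,-0.0211,1.0],[0.283,0.6,0.478,0.0,0.0,-0.0211,1.0],[0.201,0.632,0.478,0.0,0.0,-0.0211,1.0]]]
```

```bash
python3 -m jog '[[[0.651,-0.127,0.477,0,0,-0.0211,1],[0.662,-0.04,0.477,0,0,-0.0211,1],[0.662,0.047,0.477,0,0,-0.0211,1],[0.65,0.134,0.477,0,0,-0.0211,1],[0.626,0.219,0.477,0,0,-0.0211,1],[0.592,0.3,0.477,0,0,-0.0211,1],[0.547,0.375,0.477,0,0,-0.0211,1],[0.493,0.444,0.477,0,0,-0.0211,1],[0.43,0.505,0.477,0,0,-0.0211,1],[0.359,0.557,0.478,0,0,-0.0211,1],[0.283,0.6,0.478,0,0,-0.0211,1],[0.201,0.632,0.478,0,0,-0.0211,1]]]' 60
python3 -m jog '[[[0,0,0,0,0,0,1]]]' 60
python3 - <<'E'
from h import *
for n in ("scene","top"):
    p,d,P=shot(n,n+'4');z=P[...,2]
    m=(z>14)&(z<55)&(np.hypot(P[...,0]-420,P[...,1]-355)<75)
    Q=P[m];print(n,m.sum(),rect(Q))
plan([(np.array([421.5,354.5,3]),[180,0,188.5],6,1.0)])
E
python3 -c "
import cv2;a=cv2.imread('pics/scene4.png')[60:330,230:590];cv2.imwrite('pics/s4c.png',cv2.resize(a,(800,600)))"
```

```text
time: 17.27
tool_pos: [419.8, 355.8, 109.7]
tcp_rot: [180.0, 0.1, -171.1]
ft_force: [0.2, 0.4, -0.4]
finger_gap: 85.6
time: 17.4
tool_pos: [417.8, 355.4, 107.7]
tcp_rot: [-179.9, -0.2, -171.1]
ft_force: [0.3, -0.1, -0.5]
finger_gap: 85.3
scene 620 (array([426.9, 328.7]), array([103.4,  88. ]), 11.6)
top 379 (array([422. , 329.2]), array([99.6, 89.2]), 7.6)
[[[-0.005,-0.001,0.357,0.0,0.0,0.0001,1.0],[-0.005,-0.001,0.357,0.0,0.0,0.0001,1.0],[-0.005,-0.001,0.357,0.0,0.0,0.0001,1.0],[-0.005,-0.001,0.357,0.0,0.0,0.0001,1.0],[-0.005,-0.001,0.357,0.0,0.0,0.0001,1.0],[-0.005,-0.001,0.357,0.0,0.0,0.0001,1.0]]]
```

View pics/s4c.png

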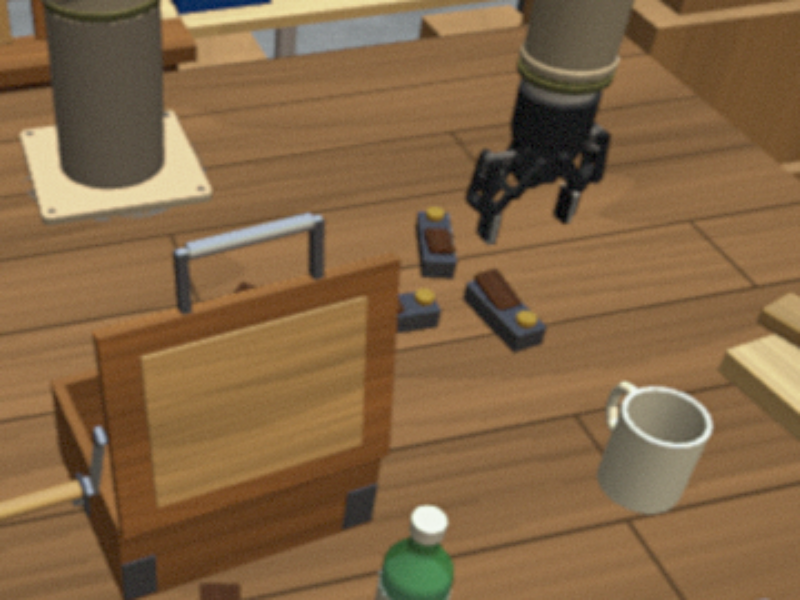

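The lid stands on its own, the locked stay shows at crop (95,470), and the open gripper is above the farthest plane at (505,310). I descend and grip.

```bash
python3 -m jog '[[[-0.015,0,0.357,0,0,0,1],[-0.01,0,0.357,0,0,0,1],[-0.01,0,0.357,0,0,0,1],[-0.005,0,0.357,0,0,0,1],[-0.005,0,0.357,0,0,0,1],[-0.005,0,0.33,0,0,0,1],[0,0,0,0,0,0,0.9]]]' 60
python3 -m jog '[[[0,0,0,0,0,0,0],[0,0,0,0,0,0,0],[0,0,0,0,0,0,0],[0,0,0,0,0,0,0]]]' 60
```

```text
time: 18.38
tool_pos: [421.2, 354.1, 2.1]
tcp_rot: [-179.9, -0.2, -171.3]
ft_force: [0.2, 0.1, -0.5]
finger_gap: 77.2
time: 18.88
tool_pos: [423.3, 355.6, 5.3]
tcp_rot: [179.9, 0.1, -171.3]
ft_force: [-0.5, -0.4, 5.8]
finger_gap: 36.7
```

```bash
python3 -m jog '[[[0,0,-0.3,0,0,0,0],[0,0,-0.7,0,0,0,0],[0,0,-0.9,0,0,0,0],[0,0,-0.9,0,0,0,0],[0,0,-0.9,0,0,0,0]]]' 60
python3 - <<'E'
from h import *
st()
T=[180,0,187.5]
print(cw(-20,-20,0))
plan([(cw(-20,-20,190),T,11,0),(cw(-20,-20,60),T,5,0),])
E
```

```text
time: 19.5
tool_pos: [421.8, 354.5, 190.7]
tcp_rot: [-180.0, -0.0, -171.3]
ft_force: [1.0, 0.3, -3.9]
finger_gap: 36.5
t19.50 tcp [421.8 354.5 190.7] chest [-103.3  391.2  190.7] rpy [-180.    -0.  -171.3] F [ 1.   0.3 -3.9] Fc [ 1.   0.2 -3.9] gap 36.5
[558.08162662 -42.33942107   0.        ]
[[[-0.136,-0.751,0.001,0.0,0.0,0.0003,0.0],[-0.138,-0.75,0.001,0.0,0.0,0.0003,0.0],[-0.139,-0.75,0.001,0.0,0.0,0.0003,0.0],[-0.14,-0.75,0.001,0.0,0.0,0.0003,0.0],[-0.142,-0.75,0.001,0.0,0.0,0.0003,0.0],[-0.143,-0.749,0.001,0.0,0.0,0.0003,0.0],[-0.145,-0.749,0.001,0.0,0.0,0.0003,0.0],[-0.146,-0.749,0.001,0.0,0.0,0.0003,0.0],[-0.147,-0.749,0.001,0.0,0.0,0.0003,0.0],[-0.149,-0.748,0.001,0.0,0.0,0.0003,0.0],[-0.15,-0.748,0.001,0.0,0.0,0.0003,0.0],[0.0,0.0,0.52,0.0,0.0,0.0,0.0]]]
[[[0.0,0.0,0.52,0.0,0.0,0.0,0.0],[0.0,0.0,0.52,0.0,0.0,0.0,0.0],[0.0,0.0,0.52,0.0,0.0,0.0,0.0],[0.0,0.0,0.52,0.0,0.0,0.0,0.0]]]
```

```bash
python3 -m jog '[[[-0.136,-0.751,0,0,0,0,0],[-0.138,-0.75,0,0,0,0,0],[-0.139,-0.75,0,0,0,0.0008,0],[-0.14,-0.75,0,0,0,0.0008,0],[-0.142,-0.75,0,0,0,0.0008,0],[-0.143,-0.749,0,0,0,0.0008,0],[-0.145,-0.749,0,0,0,0,0],[-0.146,-0.749,0,0,0,0,0],[-0.147,-0.749,0,0,0,0,0],[-0.149,-0.748,0,0,0,0,0],[-0.15,-0.748,0,0,0,0,0],[0,0,0,0,0,0,0]]]' 60
python3 - <<'E'
from h import *
st();p,d,P=shot('top','t5')
cv2.imwrite('pics/t5c.png',cv2.resize(cv2.imread('pics/t5.png')[170:330,250:450],(750,600)))
E
```

```text
time: 21.0
tool_pos: [557.6, -44.7, 189.2]
tcp_rot: [-180.0, -0.0, -172.7]
ft_force: [-0.2, 0.4, -3.8]
finger_gap: 36.9
t21.00 tcp [557.6 -44.7 189.2] chest [-20.8 -22.3 189.2] rpy [-180.    -0.  -172.7] F [-0.2  0.4 -3.8] Fc [-0.2  0.5 -3.8] gap 36.9
```

View pics/t5c.png

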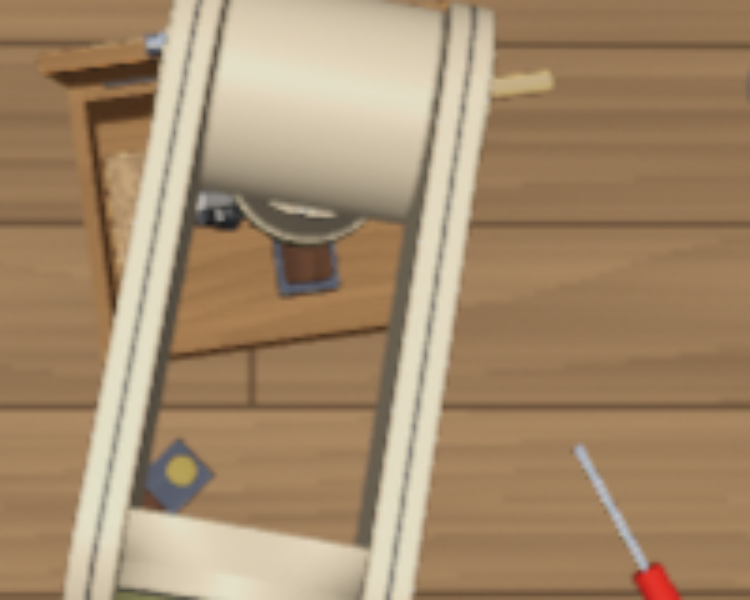

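Run:
```python
from h import *
for n in("top","scene"):
    p,d,P=shot(n);c=P@RC-C0@RC;z=c[...,2]
    m=(z>240)&(abs(c[...,0])<250)&(abs(c[...,1])<250)&(d>0)
    for a in range(140,800,60):
        q=c[m&(z>=a)&(z<a+60)]
        q=q[(abs(q[:,1])<125)]
        if len(q)>5: print(n,a,len(q),"x",q[:,0].min().round(),np.percentile(q[:,0],99).round(),q[:,0].max().round(),"y",q[:,1].min().round(),q[:,1].max().round())
```

```text
top 200 39 x -34.0 72.0 72.0 y 10.0 114.0
top 260 294 x -36.0 82.0 83.0 y -119.0 119.0
top 320 31 x -64.0 68.0 68.0 y -44.0 56.0
top 380 157 x -65.0 -39.0 -36.0 y -46.0 20.0
top 440 61 x -63.0 -46.0 -45.0 y -34.0 13.0
top 500 380 x -207.0 -16.0 30.0 y -78.0 77.0
top 560 7836 x -250.0 27.0 41.0 y -94.0 109.0
top 620 3950 x -250.0 -145.0 -125.0 y -47.0 107.0
scene 200 1790 x -36.0 90.0 92.0 y -120.0 121.0
scene 260 4221 x -37.0 87.0 89.0 y -120.0 120.0
scene 320 1944 x -33.0 73.0 75.0 y -62.0 57.0
scene 380 1953 x -36.0 23.0 25.0 y -62.0 21.0
scene 440 2233 x -30.0 23.0 26.0 y -61.0 18.0
scene 500 3775 x -63.0 45.0 48.0 y -95.0 34.0
scene 560 806 x -8.0 45.0 46.0 y -95.0 28.0
```

The wrist housing will come down to about z 325, roughly 10 mm in front of the bar, so I shift 6 mm forward (towards -x) first and then lower.

```bash
python3 -m jog '[[[0.12,0,0.3,0,0,0,0],[0.02,0.0,0.6,0,0,0,0],[0,0,0.6,0,0,0,0],[0,0,0.6,0,0,0,0],[0,0,0.6,0,0,0,0],[0,0,0.3,0,0,0,0],[0,0,0.12,0,0,0,0],[0,0,0.1,0,0,0,0],[0,0,0,0,0,0,0]]]' 60; python3 -c "
from h import *
st()"
```

```text
time: 22.28
tool_pos: [551.2, -43.2, 28.7]
tcp_rot: [-180.0, 0.1, -172.5]
ft_force: [0.9, -0.2, -3.9]
finger_gap: 36.8
t22.27 tcp [551.2 -43.2  28.7] chest [-26.9 -20.   28.7] rpy [-1.800e+02  1.000e-01 -1.725e+02] F [ 0.9 -0.2 -3.9] Fc [ 0.9 -0.3 -3.9] gap 36.8
```

```bash
python3 -m jog '[[[0,0,0.1,0,0,0,0],[0,0,0.1,0,0,0,0],[0,0,0,0,0,0,0]]]' 60; for i in 1 2; do python3 -m jog '[[[0,0,0.03,0,0,0,0],[0,0,0,0,0,0,0]]]' 60|tail -4; done
```

```text
time: 22.65
tool_pos: [550.2, -43.1, 17.5]
tcp_rot: [180.0, -0.1, -172.5]
ft_force: [0.1, 0.1, -4.0]
finger_gap: 36.8
tool_pos: [550.7, -43.2, 16.6]
tcp_rot: [180.0, -0.0, -172.5]
ft_force: [0.5, 0.5, -4.5]
finger_gap: 36.7
tool_pos: [551.0, -43.2, 15.4]
tcp_rot: [-180.0, 0.0, -172.5]
ft_force: [-0.5, 0.4, -1.4]
finger_gap: 37.2
```

```bash
python3 -m jog '[[[0,0,0.02,0,0,0,0],[0,0,0,0,0,0,0]]]' 60|tail -3; python3 -m jog '[[[0,0,0,0,0,0,0.5],[0,0,0,0,0,0,0.65],[0,0,0,0,0,0,0.65],[0,0,-0.2,0,0,0,0.65],[0,0,-0.5,0,0,0,0.65],[0,0,-0.8,0,0,0,0.65],[0,0,-0.9,0,0,0,0.65],[0,0,-0.9,0,0,0,0.65],[-0,0,-0.9,0,0,0,0.65]]]' 60
python3 - <<'E'
from h import *
st()
# approach grip: chest (52,-185) at height
print(cw(55,-185,0))
D2=[180,0,97.5]
plan([(cw(-45,-130,270),[180,0,150],4,.45),(cw(52,-185,200),D2,6,.4)])
E
```

```text
tcp_rot: [-180.0, 0.0, -172.5]
ft_force: [-6.8, -0.8, 9.3]
finger_gap: 36.2
time: 24.52
tool_pos: [550.6, -43.2, 226.4]
tcp_rot: [-180.0, 0.0, -172.5]
ft_force: [0.7, -0.2, 0.3]
finger_gap: 55.3
t24.52 tcp [550.6 -43.2 226.4] chest [-27.5 -19.9 226.4] rpy [-180.     0.  -172.5] F [ 0.7 -0.2  0.3] Fc [ 0.7 -0.3  0.3] gap 55.3
[ 653.97681294 -196.13835878    0.        ]
[[[0.087,-0.551,-0.218,0.0,0.0,0.026,0.45],[-0.004,-0.558,-0.218,0.0,0.0,0.026,0.45],[-0.094,-0.55,-0.218,0.0,0.0,0.026,0.45],[-0.183,-0.527,-0.218,0.0,0.0,0.026,0.45],[-0.368,0.051,0.233,0.0,0.0,0.0243,0.4],[-0.356,0.107,0.233,0.0,0.0,0.0243,0.4],[-0.336,0.16,0.233,0.0,0.0,0.0243,0.4],[-0.307,0.209,0.233,0.0,0.0,0.0243,0.4],[-0.272,0.253,0.233,0.0,0.0,0.0243,0.4],[-0.23,0.292,0.233,0.0,0.0,0.0243,0.4]]]
```

```bash
python3 - <<'E'
from h import *
S=shot("scene","s6")
p,d,P=S;c=P@RC-C0@RC;z=c[...,2]
m=(z>14)&(z<70)&(abs(c[...,0])<84)&(abs(c[...,1])<108)
Q=c[m&(z>25)];print("in-chest pts",len(Q), Q.mean(0).round(1) if len(Q) else 0)
E
python3 -m jog '[[[0.087,-0.551,-0.218,0,0,0.026,0.45],[-0.004,-0.558,-0.218,0,0,0.026,0.45],[-0.094,-0.55,-0.218,0,0,0.026,0.45],[-0.183,-0.527,-0.218,0,0,0.026,0.45],[-0.368,0.051,0.233,0,0,0.0243,0.4],[-0.356,0.107,0.233,0,0,0.0243,0.4],[-0.336,0.16,0.233,0,0,0.0243,0.4],[-0.307,0.209,0.233,0,0,0.0243,0.4],[-0.272,0.253,0.233,0,0,0.0243,0.4],[-0.23,0.292,0.233,0,0,0.0243,0.4],[0,0,0,0,0,0,0.4]]]' 30
python3 - <<'E'
from h import *
st()
for n in ("scene","top"):
    p,d,P=shot(n,"v7"+n);p=p.astype(int);c=P@RC-C0@RC;z=c[...,2]
    w=((p[...,0]-p[...,2]>40)&(p[...,0]>150)&(c[...,1]<-138)&(c[...,1]>-215)&(z>85)&(z<170)&(c[...,0]>20)&(c[...,0]<100))
    Q=c[w];print(n,w.sum(),Q.mean(0).round(1),Q.min(0).round(1),Q.max(0).round(1),"x mid",(np.percentile(Q[:,0],5)+np.percentile(Q[:,0],95))/2,"z95",np.percentile(Q[:,2],95))
    # ray midline at z 117 per y bin
    vv,uu=np.nonzero(w);R=np.array([wc(ray(n,u,v,117)) for u,v in zip(uu,vv)])
    for y in(-200,-190,-180,-170,-160):
        b=abs(R[:,1]-y)<5
        if b.sum()>3: print("  ",y,R[b,0].min().round(1),R[b,0].max().round(1))
    q=(z>12)&(z<70)&(abs(c[...,0])<80)&(abs(c[...,1])<105)
    if n=="top":
        dk=q&(p.max(-1)<110)&(z>25); print("in chest",q.sum(),dk.sum(),rect(c[dk]) if dk.sum()>5 else "",np.median(c[dk],0))
        cv2.imwrite('pics/v7c.png',cv2.resize(cv2.imread('pics/v7top.png')[160:310,250:450],(800,600)))
E
```

```text
in-chest pts 64 [-83.  -85.7  53.5]
time: 25.95
tool_pos: [651.0, -196.5, 196.4]
tcp_rot: [-179.9, -0.1, 97.6]
ft_force: [-1.0, -0.4, 0.6]
finger_gap: 34.1
t25.95 tcp [ 651.  -196.5  196.4] chest [  52.  -185.   196.4] rpy [-1.799e+02 -1.000e-01  9.760e+01] F [-1.  -0.4  0.6] Fc [-1.1 -0.2  0.6] gap 34.1
scene 267 [  58.5 -173.   121.4] [  49.3 -207.3  113.8] [  65.1 -138.9  125.2] x mid 57.777632461359396 z95 124.52420621732263
   -200 46.8 62.0
   -190 46.6 62.4
   -180 47.0 62.5
   -170 46.4 62.3
   -160 46.8 63.1
top 52 [  52.9 -179.7  121.9] [  46.  -194.2  117.7] [  60.5 -164.6  127.3] x mid 52.877410062624996 z95 125.0829096200425
   -190 48.7 59.7
   -180 47.1 60.6
   -170 46.5 58.7
in chest 1739 415 (array([-31.9,  24.8]), array([126.1,  95.9]), 89.8) [-39.24521924 -19.37022892  41.28891905]
```

View pics/v7c.png

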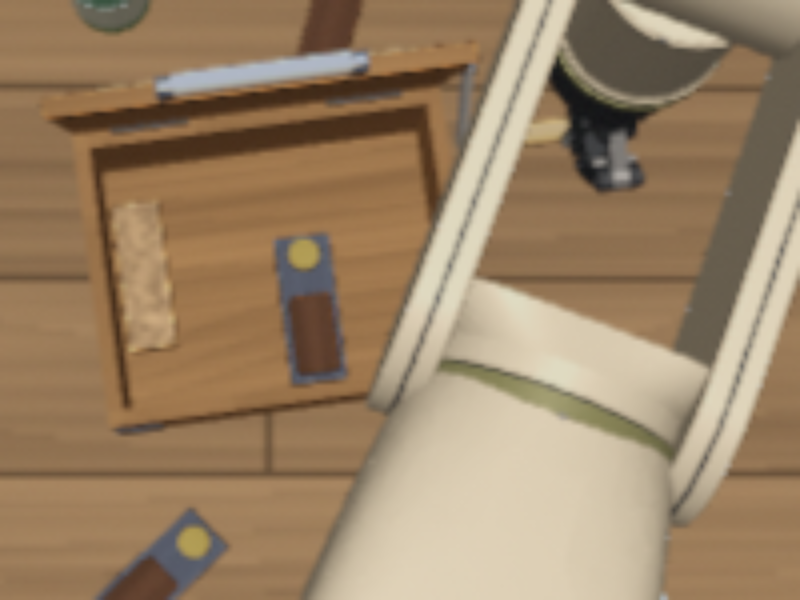

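The plane lies flat on the chest floor (crop (310,310)), the cork block is undisturbed, the lid is standing, and the gripper is above the grip at (545,132). I descend on to the grip.

```bash
python3 -m jog '[[[0,0.03,0.4,0,0,0,0.4],[0,0,0.5,0,0,0,0.4],[0,0,0.5,0,0,0,0.4],[0,0,0.3,0,0,0,0.4],[0,0,0.18,0,0,0,0.4],[0,0,0,0,0,0,0.4]]]' 30; python3 -m jog '[[[0,0,0,0,0,0,0.2],[0,0,0,0,0,0,0],[0,0,0,0,0,0,0],[0,0,0,0,0,0,0]]]' 20;  python3 -c "
from h import *
st()"
python3 - <<'E'
import numpy as np,json
f=np.radians([53.6]+list(np.arange(58.6,164,5))+[164.8]);X=90*np.cos(f);Z=90*np.sin(f)
print([[round(x/50,3),round(-z/50,3)] for x,z in zip(np.diff(X),np.diff(Z))])
E
```

```text
time: 26.8
tool_pos: [652.5, -196.1, 103.4]
tcp_rot: [-180.0, -0.0, 97.6]
ft_force: [-0.1, -0.1, -0.7]
finger_gap: 34.1
time: 27.3
tool_pos: [653.6, -196.5, 104.9]
tcp_rot: [179.9, 0.1, 97.6]
ft_force: [2.6, -0.7, 3.9]
finger_gap: 14.1
t27.30 tcp [ 653.6 -196.5  104.9] chest [  54.6 -185.3  104.9] rpy [1.799e+02 1.000e-01 9.760e+01] F [ 2.6 -0.7  3.9] Fc [ 2.5 -1.   3.9] gap 14.1
[[np.float64(-0.13), np.float64(-0.088)], [np.float64(-0.137), np.float64(-0.076)], [np.float64(-0.144), np.float64(-0.064)], [np.float64(-0.149), np.float64(-0.051)], [np.float64(-0.152), np.float64(-0.038)], [np.float64(-0.155), np.float64(-0.024)], [np.float64(-0.157), np.float64(-0.011)], [np.float64(-0.157), np.float64(0.003)], [np.float64(-0.156), np.float64(0.017)], [np.float64(-0.154), np.float64(0.03)], [np.float64(-0.151), np.float64(0.044)], [np.float64(-0.147), np.float64(0.057)], [np.float64(-0.141), np.float64(0.069)], [np.float64(-0.134), np.float64(0.081)], [np.float64(-0.127), np.float64(0.093)], [np.float64(-0.118), np.float64(0.103)], [np.float64(-0.109), np.float64(0.113)], [np.float64(-0.099), np.float64(0.122)], [np.float64(-0.088), np.float64(0.13)], [np.float64(-0.076), np.float64(0.137)], [np.float64(-0.064), np.float64(0.144)], [np.float64(-0.051), np.float64(0.149)], [np.float64(-0.01), np.float64(0.036)]]
```

```bash
cat > g.sh <<'E'
tail -4; python3 -c "
from h import *
st();c=wc(telemetry.sense()['tool_pos']);v=np.array([c[0],c[2]+12.7-45]);F=RC.T@telemetry.sense()['ft_force'];r=v/np.hypot(*v)
print('phi',np.degrees(np.arctan2(v[1],v[0])).round(1),'r',np.hypot(*v).round(1),'Frad',round(F[0]*r[0]+F[2]*r[1],1),'Ftan',round(-F[0]*r[1]+F[2]*r[0],1))"
E
python3 -m jog '[[[0,-0.065,-0.046,0,0,0,0],[0,-0.065,-0.046,0,0,0,0],[0,0,0,0,0,0,0]]]' 30 | bash g.sh
```

```text
tool_pos: [646.7, -197.5, 109.4]
tcp_rot: [179.9, 0.0, 97.6]
ft_force: [4.1, -1.2, 5.1]
finger_gap: 13.6
t27.68 tcp [ 646.7 -197.5  109.4] chest [  47.6 -185.4  109.4] rpy [179.9   0.   97.6] F [ 4.1 -1.2  5.1] Fc [ 3.9 -1.8  5.1] gap 13.6
phi 58.3 r 90.6 Frad 6.4 Ftan -0.7
```

```bash
python3 -m jog '[[[0,-0.07,-0.039,0,0,0,0],[0,-0.07,-0.039,0,0,0,0],[0,0,0,0,0,0,0]]]' 30 | bash g.sh
```

```text
tool_pos: [639.8, -198.4, 113.2]
tcp_rot: [179.9, 0.1, 97.6]
ft_force: [4.5, -1.4, 5.8]
finger_gap: 13.7
t28.05 tcp [ 639.8 -198.4  113.2] chest [  40.6 -185.4  113.2] rpy [1.799e+02 1.000e-01 9.760e+01] F [ 4.5 -1.4  5.8] Fc [ 4.2 -2.   5.8] gap 13.7
phi 63.3 r 90.5 Frad 7.1 Ftan -1.2
```

```bash
python3 -m jog '[[[0,-0.072,-0.034,0,0,0,0],[0,-0.072,-0.034,0,0,0,0],[0,-0.075,-0.029,0,0,0,0],[0,-0.075,-0.029,0,0,0,0],[0,0,0,0,0,0,0]]]' 30 | bash g.sh; python3 f.py | tail -1
```

```text
tool_pos: [624.6, -200.5, 119.2]
tcp_rot: [180.0, 0.0, 97.6]
ft_force: [2.7, -2.2, 5.9]
finger_gap: 13.5
t28.68 tcp [ 624.6 -200.5  119.2] chest [  25.3 -185.4  119.2] rpy [180.    0.   97.6] F [ 2.7 -2.2  5.9] Fc [ 2.4 -2.5  5.9] gap 13.5
phi 73.7 r 90.5 Frad 6.3 Ftan -0.6
grip 188 [  30.8 -158.9  134.6]
```

```bash
python3 -m jog '[[[0,-0.076,-0.02,0,0,0,0],[0,-0.076,-0.02,0,0,0,0],[0,-0.078,-0.014,0,0,0,0],[0,-0.078,-0.014,0,0,0,0],[0,0,0,0,0,0,0]]]' 30 | bash g.sh
```

```text
tool_pos: [608.7, -202.7, 122.2]
tcp_rot: [-179.9, 0.0, 97.6]
ft_force: [-0.4, -3.1, 6.1]
finger_gap: 13.9
t29.35 tcp [ 608.7 -202.7  122.2] chest [   9.3 -185.6  122.2] rpy [-179.9    0.    97.6] F [-0.4 -3.1  6.1] Fc [-0.8 -3.   6.1] gap 13.9
phi 84.1 r 90.4 Frad 6.0 Ftan 1.4
```

```bash
python3 -m jog '[[[0,-0.078,-0.006,0,0,0,0],[0,-0.078,-0.006,0,0,0,0],[0,-0.078,0.001,0,0,0,0],[0,-0.078,0.001,0,0,0,0],[0,0,0,0,0,0,0]]]' 30 | bash g.sh
```

```text
tool_pos: [592.5, -204.9, 122.3]
tcp_rot: [-179.8, 0.0, 97.6]
ft_force: [-3.7, -4.1, 6.1]
finger_gap: 14.0
t29.98 tcp [ 592.5 -204.9  122.3] chest [  -7.  -185.6  122.3] rpy [-179.8    0.    97.6] F [-3.7 -4.1  6.1] Fc [-4.3 -3.6  6.1] gap 14.0
phi 94.5 r 90.3 Frad 6.4 Ftan 3.8
```

```bash
python3 -m jog '[[[0,-0.078,0.008,0,0,0,0],[0,-0.078,0.008,0,0,0,0],[0,-0.077,0.015,0,0,0,0],[0,-0.077,0.015,0,0,0,0],[0,0,0,0,0,0,0]]]' 30 | bash g.sh
```

```text
tool_pos: [576.3, -207.1, 119.3]
tcp_rot: [-179.7, 0.0, 97.5]
ft_force: [-4.9, -5.0, 4.9]
finger_gap: 13.7
t30.60 tcp [ 576.3 -207.1  119.3] chest [ -23.5 -185.7  119.3] rpy [-179.7    0.    97.5] F [-4.9 -5.   4.9] Fc [-5.5 -4.3  4.9] gap 13.7
phi 105.1 r 90.1 Frad 6.1 Ftan 4.0
```

```bash
python3 -m jog '[[[0,-0.075,0.022,0,0,0,0],[0,-0.075,0.022,0,0,0,0],[0,-0.073,0.028,0,0,0,0],[0,-0.073,0.028,0,0,0,0],[0,0,0,0,0,0,0]]]' 30 | bash g.sh
```

```text
tool_pos: [560.7, -209.1, 113.4]
tcp_rot: [-179.6, -0.0, 97.5]
ft_force: [-7.8, -7.5, 2.4]
finger_gap: 13.5
t31.23 tcp [ 560.7 -209.1  113.4] chest [ -39.2 -185.7  113.4] rpy [-179.6   -0.    97.5] F [-7.8 -7.5  2.4] Fc [-8.7 -6.4  2.4] gap 13.5
phi 115.8 r 90.1 Frad 5.9 Ftan 6.8
```

```bash
python3 -m jog '[[[-0.01,-0.071,0.035,0,0,0,0],[-0.01,-0.071,0.035,0,0,0,0],[-0.005,-0.067,0.041,0,0,0,0],[-0.005,-0.067,0.041,0,0,0,0],[0,0,0,0,0,0,0]]]' 30 | bash g.sh
```

```text
tool_pos: [546.2, -211.3, 104.4]
tcp_rot: [-179.5, -0.2, 97.6]
ft_force: [-8.2, -4.3, -2.9]
finger_gap: 13.5
t31.85 tcp [ 546.2 -211.3  104.4] chest [ -53.8 -185.9  104.4] rpy [-179.5   -0.2   97.6] F [-8.2 -4.3 -2.9] Fc [-8.7 -3.2 -2.9] gap 13.5
phi 126.7 r 90.0 Frad 2.8 Ftan 8.7
```

```bash
python3 -m jog '[[[-0.005,-0.063,0.047,0,0,0,0],[-0.005,-0.063,0.047,0,0,0,0],[0,-0.059,0.052,0,0,0,0],[0,-0.059,0.052,0,0,0,0],[0,0,0,0,0,0,0]]]' 30 | bash g.sh
```

```text
tool_pos: [534.0, -212.7, 93.6]
tcp_rot: [-179.5, -0.2, 97.6]
ft_force: [-5.7, -3.6, -7.4]
finger_gap: 13.7
t32.48 tcp [ 534.  -212.7   93.6] chest [ -66.1 -185.7   93.6] rpy [-179.5   -0.2   97.6] F [-5.7 -3.6 -7.4] Fc [-6.1 -2.8 -7.4] gap 13.7
phi 137.2 r 90.2 Frad -0.5 Ftan 9.6
```

```bash
python3 -m jog '[[[0,-0.053,0.057,0,0,0,0],[0,-0.053,0.057,0,0,0,0],[0,-0.048,0.062,0,0,0,0],[0,-0.048,0.062,0,0,0,0],[0,0,0,0,0,0,0]]]' 35 | bash g.sh
```

```text
tool_pos: [527.3, -214.2, 84.6]
tcp_rot: [-179.9, -0.1, 97.6]
ft_force: [-5.3, -0.1, -9.2]
finger_gap: 13.6
t33.10 tcp [ 527.3 -214.2   84.6] chest [ -72.9 -186.4   84.6] rpy [-1.799e+02 -1.000e-01  9.760e+01] F [-5.3 -0.1 -9.2] Fc [-5.3  0.6 -9.2] gap 13.6
phi 144.4 r 89.7 Frad -1.1 Ftan 10.6
```

```bash
python3 -m jog '[[[0,-0.042,0.066,0,0,0,0],[0,-0.042,0.066,0,0,0,0],[0,-0.037,0.069,0,0,0,0],[0,0,0,0,0,0,0]]]' 35 | bash g.sh
python3 - <<'E'
from h import *
p,d,P=shot("scene","s8");c=P@RC-C0@RC;m=(abs(c[...,1]-20)<60)&(abs(c[...,0])<70)&(c[...,2]>95)&(c[...,2]<330)
q=c[m];k=np.polyfit(q[:,0],q[:,2],1);print("lid slope rad",np.arctan(-k[0]).round(3),np.polyval(k,0).round(1))
cv2.imwrite('pics/s8c.png',cv2.resize(cv2.imread('pics/s8.png')[130:330,180:440],(780,600)))
E
```

```text
tool_pos: [521.3, -215.0, 74.5]
tcp_rot: [-179.9, -0.1, 97.6]
ft_force: [-4.8, -0.7, -10.1]
finger_gap: 13.7
t33.60 tcp [ 521.3 -215.    74.5] chest [ -79.  -186.4   74.5] rpy [-1.799e+02 -1.000e-01  9.760e+01] F [ -4.8  -0.7 -10.1] Fc [ -4.8  -0.1 -10.1] gap 13.7
phi 151.9 r 89.5 Frad -0.5 Ftan 11.2
lid slope rad 0.212 136.8
```

```bash
cat > l.py <<'E'
from h import *
p,d,P=shot("scene","s9");c=P@RC-C0@RC;m=(abs(c[...,1]-20)<60)&(abs(c[...,0])<70)&(c[...,2]>95)&(c[...,2]<330)
q=c[m];k=np.polyfit(q[:,0],q[:,2],1);print("lid slope rad",np.arctan(-k[0]).round(3),np.polyval(k,0).round(1))
E
python3 -m jog '[[[0,-0.034,0.071,0,0,0,0],[0,-0.03,0.073,0,0,0,0],[0,-0.026,0.074,0,0,0,0],[0,0,0,0,0,0,0]]]' 35 | bash g.sh; python3 l.py
```

```text
tool_pos: [516.5, -215.7, 63.2]
tcp_rot: [-179.8, -0.1, 97.6]
ft_force: [-6.5, -0.5, -10.8]
finger_gap: 13.6
t34.15 tcp [ 516.5 -215.7   63.2] chest [ -83.9 -186.4   63.2] rpy [-1.798e+02 -1.000e-01  9.760e+01] F [ -6.5  -0.5 -10.8] Fc [ -6.5   0.3 -10.8] gap 13.6
phi 159.8 r 89.4 Frad 2.3 Ftan 12.4
lid slope rad 0.063 121.6
```

```bash
python3 -m jog '[[[0,-0.02,0.075,0,0,0,0],[0,0,0,0,0,0,0]]]' 35 | bash g.sh; python3 l.py
```

```text
tool_pos: [515.2, -215.8, 59.3]
tcp_rot: [-179.8, -0.1, 97.6]
ft_force: [-6.7, -1.7, -12.2]
finger_gap: 13.3
t34.45 tcp [ 515.2 -215.8   59.3] chest [ -85.2 -186.4   59.3] rpy [-1.798e+02 -1.000e-01  9.760e+01] F [ -6.7  -1.7 -12.2] Fc [ -6.9  -0.8 -12.2] gap 13.3
phi 162.4 r 89.3 Frad 2.8 Ftan 13.7
lid slope rad 0.006 116.1
```

```bash
for i in 1 2; do python3 -m jog '[[[0,-0.008,0.035,0,0,0,0],[0,0,0,0,0,0,0]]]' 35 | bash g.sh|tail -2; python3 l.py; done
```

```text
t34.75 tcp [ 515.4 -216.2   58.5] chest [ -85.  -186.8   58.5] rpy [-1.799e+02 -1.000e-01  9.760e+01] F [-7.9 -1.  -7.5] Fc [-8.   0.  -7.5] gap 13.5
phi 162.9 r 89.0 Frad 5.4 Ftan 9.5
lid slope rad 0.001 115.6
t35.05 tcp [ 515.7 -216.5   57.9] chest [ -84.7 -187.1   57.9] rpy [-179.9   -0.    97.6] F [-9.3 -0.1 -1.6] Fc [-9.2  1.1 -1.6] gap 13.4
phi 163.2 r 88.5 Frad 8.3 Ftan 4.2
lid slope rad 0.001 115.6
```

```bash
python3 -m jog '[[[0,-0.03,0.005,0,0,0,0],[0,0,0,0,0,0,0]]]' 35 | bash g.sh|tail -2; python3 l.py
python3 -m jog '[[[0,0,0,0,0,0,0.2],[0,0,0,0,0,0,0.45],[0,0,0,0,0,0,0.45],[0,0,0,0,0,0,0.45]]]' 35|tail -2; python3 l.py
```

```text
t35.35 tcp [ 515.3 -216.3   57.9] chest [ -85.1 -186.9   57.9] rpy [179.9  -0.   97.6] F [-3.7  2.7 -2.4] Fc [-3.4  3.2 -2.4] gap 13.5
phi 163.3 r 88.9 Frad 2.5 Ftan 3.3
lid slope rad 0.001 115.6
ft_force: [-0.2, 0.3, 0.5]
finger_gap: 38.5
lid slope rad 0.001 115.6
```

Released, and the lid did not change. I retreat upward and check the whole scene.

```bash
python3 -m jog '[[[0,0,-0.3,0,0,0,0.45],[0,0,-0.7,0,0,0,0.45],[0,0,-0.9,0,0,0,0.45],[-0.4,-0.4,-0.9,0,0,0,0.45],[-0.6,-0.6,-0.9,0,0,0,0.45],[-0.6,-0.6,-0.5,0,0,0,0.45],[-0.6,-0.6,0,0,0,0,0.45],[0,0,0,0,0,0,0.45]]]' 35; python3 l.py
python3 - <<'E'
from h import *
p,d,P=shot("scene","end_s");shot("top","end_t")
a=cv2.imread("pics/end_s.png");b=cv2.imread("pics/end_t.png")
cv2.imwrite("pics/end.png",np.hstack([cv2.resize(a[80:400,60:580],(400,300)),cv2.resize(b[60:380,130:550],(400,300))]))
for n in("scene","top"):
    o=np.load(f"pics/{n}0.npz");e=cv2.imread(f"pics/end_{n[0]}.png")[:,:,::-1]
    df=(np.abs(o["p"].astype(int)-e).sum(-1)>90).astype(np.uint8);df=cv2.morphologyEx(df,cv2.MORPH_OPEN,np.ones((3,3)))
    k,l,s,c=cv2.connectedComponentsWithStats(df);print(n,[(s[i].tolist()) for i in range(1,k) if s[i,4]>25])
E
```

```text
time: 36.95
tool_pos: [418.9, -342.4, 269.1]
tcp_rot: [180.0, 0.1, 97.4]
ft_force: [0.4, 1.9, -0.1]
finger_gap: 38.4
lid slope rad 0.003 115.6
scene [[58, 0, 28, 4, 80], [235, 0, 11, 24, 191], [285, 0, 71, 71, 3090], [511, 4, 8, 10, 48], [74, 6, 67, 154, 4768], [247, 7, 35, 12, 256], [256, 17, 31, 45, 846], [544, 19, 10, 25, 144], [245, 22, 6, 10, 46], [230, 25, 11, 18, 120], [486, 31, 16, 18, 159], [343, 34, 13, 17, 122], [342, 45, 9, 16, 79], [438, 182, 37, 36, 650]]
top [[309, 229, 307, 251, 22669], [178, 266, 9, 12, 83], [172, 279, 18, 25, 385], [466, 292, 14, 5, 56], [451, 300, 12, 13, 104], [541, 320, 7, 7, 36], [445, 322, 14, 4, 54], [0, 381, 67, 48, 1601], [2, 406, 4, 9, 27], [220, 406, 78, 74, 3104], [222, 411, 28, 30, 143], [362, 413, 13, 6, 50], [197, 434, 42, 46, 604], [0, 440, 71, 40, 2279], [303, 455, 30, 25, 437]]
```

View pics/end.png

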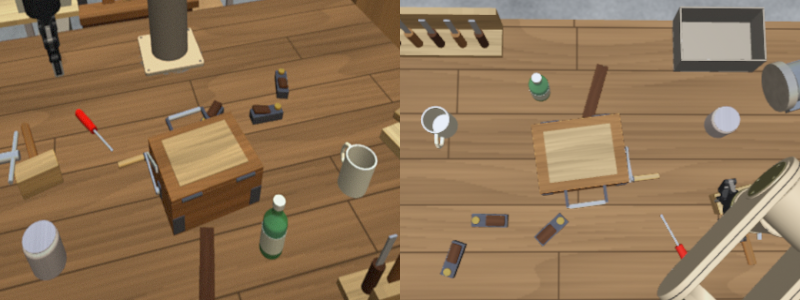

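The lid is shut with the stay folded beside it. Apart from the arm, the only change from the start is the plane that was taken. I hand in.

```bash
python3 -c "
from bench import job
print(job.hand_in())"
```

```text
the job is handed in; nothing more can be done
None
```

The job is done and handed in at about 37 s of the 72 s allowed. The hand-in reports no verdict.

- **Lid raised:** I lifted it by the bar until the stay's middle joint dropped past the line, eased it back on to the stop and let go. It stood by itself. I overshot by about 4 mm at the bar after the joint had dropped, before easing back. I did not read the bush. The largest force reading at the tool while lifting was about 16 N. That was mostly sideways and vertical, with under 2 N along the lift at the top.
- **Plane placed:** I took the one farthest from the base (about 550 mm) and lowered it until it touched the chest floor. I released it there, with about 9 N of contact on the last step. The view from above showed it upright and flat, clear of the cork block.
- **Lid closed:** I broke the stay by its grip and led it along its arc until the lid's weight came off the grip. Readings there stayed below about 14 N.

**Last checks:** the lid slope is 0.003 rad, so it is shut. Comparing start and end pictures, nothing else showed as moved, except where the arm hid part of the top view. The gripper is clear and touching nothing.

**Disagreements:** the two estimates of the lid angle at lock differed, 1.42 rad from height and 1.49 rad from reach. The chest was about 3 mm farther from the robot than the first camera estimate. I corrected that by feel at the bar.

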